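Clear and close up the paint jar on the craft table

TASK

Shut the paint jar away: first take the white cup out of the green tray and stand it upright, fully on the round cork mat, then lift the wide brush off the two posts over the jar and lay it flat in the tray. With the brush out of the way, and while the jar still leans over, screw its loose cap clockwise (seen from above the cap) until it is fully tight (yellow bar in line with the red marks), and only then tip the jar back until it stands fully upright. Keep the cup upright and leave everything else on the table where it is.

Things in the scene. Friction and masses are not known exactly. Their poses are not given: they have to be found in the camera images.
- rack: wooden jar rack, fixed; origin on the table under the jar's hinge; -x is its front (roughly towards the robot's right), z up. Base 190 (x -115 to 75) by 210 by 12 mm; cheeks at y +-54, 10 thick, x +-25, top z 97; back stop x 49 to 61, top z 112; two posts, diameter 12, at x -85, y +-84, each topped by a rest 46 (x) by 24 (y), top z 205, on which the brush lies above the cap
- jar_hinge (a point): middle of the jar's hinge axis, 68 mm above the table; axes as rack; the hinge axis is y
- jar (a joint): lean of the white and blue jar (diameter 80 mm, from 35 below to 86 above the hinge along its axis) about the hinge, rad: 0 = upright at its stop, positive = leaning towards the rack's -x; starts at 0.50 to 0.75; stiff, stays where it is left, needs about 5 to 8 N at the cap
- cap (a joint): angle of the captive blue screw cap on the jar, rad: 0 = tight against its stop, positive = loosened (anticlockwise seen from above the cap); starts loosened by 0.9 to 1.4 rad; tighten by turning clockwise. It turns without rising
- cap_grip (a point): centre of the cap's yellow grip bar, on the jar's axis 122 mm from the hinge; z out of the cap along the jar's axis, y along the bar. Bar 58 long (y), 16 thick (x), 28 high (14 above and below this point), standing on the cap's flat blue disc, radius 32. When tight the bar lies along the rack's y, in line with two red marks on the jar's shoulder
- brush: wide flat brush, 200 mm long along its x, 20 thick; origin at the centre of its underside, near its centre of mass; wooden handle 26 wide from x = -100 to 30, steel ferrule 46 wide from 25 to 50, black bristle block 44 wide from 50 to 100
- tray: green tray, fixed, long along its x: 240 by 110 by 26 mm outside, walls and floor 5 mm; origin at the centre of its underside, z up
- cup: white open plastic cup, 100 mm tall, rim radius 30, slightly narrower at the foot, wall 4; origin at the centre of its underside; stands in the tray at the start
- mat: round cork mat, fixed, radius 55, 6 mm thick; origin at the centre of its underside; on the other side of the rack from the tray
- paint_pot: bystander: small red paint jar, radius 30, 75 tall; origin at its foot
- varnish: bystander: amber bottle, radius 30, 150 tall; origin at its foot
- mug: bystander: white ceramic mug, radius 40, 90 tall; origin at its foot
- bowl: bystander: white bowl, radius 75, 65 tall; origin at its foot
- plaque: bystander: wooden board 140 by 100 by 18; origin at the centre of its underside
- stir_spoon: bystander: dark wooden spoon lying on the table, about 200 long
- tile_stack: bystander: blue tile block 100 by 100 by 50; origin at the centre of its underside
Mind the look-alikes: they are no part of the job. What is shaped like the brush but orange is not meant.

How it is judged:
By the outcome, as a careful person would: the job done as asked, in the order asked, and still so for the second after the job is handed in, with the robot touching nothing.
It also fails if it takes over 72 s, if anything falls off the work surface, if the arm or the gripper's body presses on something with over 40 N, if the wrist force passes 120 N, or if a joint passes its speed limit or range.

ROBOT

A 7-joint arm with a two-finger parallel gripper is mounted at the origin on the work surface. World frame = base frame: x ahead of the robot, y to its left, z up, the work surface at z = 0. Lengths are in m, angles in rad, forces in N, time in s.
With the tool pointing down it reaches from about 0.425 to 0.875 m from the base axis. Payload 4.7 kg.
Tool frame: the origin (TCP) lies on the centre line of the jaws, within the pads' length; the fingertips stand 14 mm ahead of it and the grasp point (between the pads) lies 5 mm behind it; z points along the fingers, y is the line along which they close (so a half turn about z gives the same grasp; the last joint's range is limited). The gripper opens to 87 mm and grips with 3 to 60 N. Pads are 19 mm wide; open, the fingers measure 117 mm over their backs; the gripper's body (75 mm by 190 mm) begins 51 mm behind the grasp point.
Start: joints at [-1.208, 0.321, -0.07, 1.45, 0.023, 1.371, -0.057], TCP at [0.222, 0.611, 0.237] pointing down, gripper open.
Joint ranges: [-2.86, 2.86], [-0.3, 2.09], [-1.38, 1.24], [0.06, 2.45], [-1.56, 4.7], [0.09, 2.05], [-2.69, 2.69]. Speed limits (rad/s): [2.57, 2.57, 3.14, 3.14, 3.14, 3.14, 3.14].

INTERFACE

Orientations are given as a rotation vector (axis times angle).
In Python, from bench import ctrl gives the robot as it stands.
- The arm moves only by the tool send_rows, never from a script. Its argument "steps" is a list of rows, each an object of numbers: "tx", "ty", "tz": the shift along the tool's x, y, z in units of 60 mm (1.0 is 60 mm); "turn": the turn about the tool's z in units of 8 degrees (1.0 is 8 degrees); "grip": the opening, from 0 (shut) to 1 (fully open). A call has 1 to 12 rows; each row shifts and turns the commanded pose from where the row before left it, along the tool's axes as they then stand; what a row does not reach is not made up. A row lasts 1/8 s, in which the tool goes at most 62.5 mm and 10.7 degrees, less where a joint would pass 70% of its speed; a pose out of reach is approached as far as the arm can. A call is refused whole if a number of a shift passes 1 or a number of a turn 1, either way. A call with a gripper value outside its range is refused whole. The fingers move at their own pace and stop on an object; "newtons" is the grip in N (left out, the last holds). Time passes only in rows, so rows that do not move let the fingers close. It gives the time, the measured TCP pose, the force, the opening and the grip force at its end, in the units of the state.
- ctrl.get_state(): the state, without advancing time (a new reading comes with each control period).
- ctrl.get_image(name): name is "side" or "top" or "wrist"; returns a dict with "pixels" (420x560x3 uint8, red, green, blue), "K" (3x3 intrinsics, pixels), "cam_to_world" (4x4, takes a point from camera to world coordinates); the wrist camera has in their place "T_tool_cam" (4x4, takes a point from camera to tool coordinates, whose origin is the TCP and whose axes are the flange's). Camera axes: x right, y down, z forward; pixel columns grow to the right and rows downward; lengths in m; the calibration is good to about 2 mm. A picture is of the moment at which its call begins: read the wrist's pose just before it. There is no depth.
- ctrl.close_job(): hands the job in; it is judged then, once.
The state is a dict: "time": time; "joint_positions": joint angles; "qd": joint speeds; "joint_torque": joint torques, N m; "position": TCP position; "tool_rot": TCP orientation; "ft_force": force on the tool from outside, world axes, zero at the start; "torque": the same for the moment, N m; "grip_width": opening from 0.0 (shut) to 1.0 (fully open); "grip_force": force on a finger pad.
Only numpy, scipy, OpenCV 4.12 (cv2) and the standard library are available. Lean on these libraries where they do the work, as an engineer would, in place of code of your own. Each camera call takes 0.05 s, during which the arm holds its last target. There are 200 camera calls.

## Working session

There is one attempt and no reset: what is moved stays moved. The work goes in short steps, Python scripts to look and compute and a tool call to move; the robot and the scene stay as the last step left them, time stands still between calls to the robot, and variables do not carry over. Pictures are saved under pics/ and viewed, at most 10 in all, crops included, and the job is handed in when it is done.

Besides the shell and the picture viewer there is one more tool, called after "Request:" as a command line: name --argument value ..., lists and objects as JSON in quotes. send_rows: Moves the arm, as the interface text tells. Its arguments: {"type":"object","properties":{"steps":{"type":"array"},"newtons":{"type":"number"}},"required":["steps"]}

```bash
ls; mkdir -p pics; cat > h.py <<'E'
import numpy as np, cv2, json
from scipy.spatial.transform import Rotation as R
from bench import ctrl
def grab(n,f):
    s=ctrl.get_state(); d=ctrl.get_image(n); d={k:np.array(v) for k,v in d.items()}
    if n=='wrist':
        T=np.eye(4);T[:3,:3]=R.from_rotvec(s['tool_rot']).as_matrix();T[:3,3]=s['position']
        d['cam_to_world']=T@d['T_tool_cam']
    cv2.imwrite(f'pics/{f}.png',d['pixels'][:,:,::-1]); np.savez(f'pics/{f}.npz',**d); return d
def load(f): return dict(np.load(f'pics/{f}.npz'))
def ray(d,u,v):
    T=d['cam_to_world']; r=T[:3,:3]@np.linalg.solve(d['K'],[u,v,1.]); return T[:3,3],r/np.linalg.norm(r)
def plane(d,u,v,z):
    o,r=ray(d,u,v); return o+r*(z-o[2])/r[2]
def tri(d1,p1,d2,p2):
    A=np.zeros((3,3));b=np.zeros(3)
    for d,p in((d1,p1),(d2,p2)):
        o,r=ray(d,*p);M=np.eye(3)-np.outer(r,r);A+=M;b+=M@o
    return np.linalg.solve(A,b)
def proj(d,P):
    T=np.linalg.inv(d['cam_to_world']);p=T[:3,:3]@np.array(P,float)+T[:3,3];q=d['K']@p;return q[:2]/q[2]
E
python3 - <<'E'
from h import *
a=grab('top','top0');b=grab('side','side0')
for d in(a,b): print(d['K'].round(0).tolist(),d['cam_to_world'].round(3).tolist())
s=ctrl.get_state();print(s)
cv2.imwrite('pics/both.png',cv2.resize(np.vstack([a['pixels'],b['pixels']])[:,:,::-1],(560,840))[:600]) 
E
```

```text
pics
[[532.0, 0.0, 278.0], [0.0, 532.0, 210.0], [0.0, 0.0, 1.0]] [[-0.01, -0.994, 0.107, 0.312], [-1.0, 0.012, 0.021, -0.015], [-0.022, -0.106, -0.994, 1.797], [0.0, 0.0, 0.0, 1.0]]
[[400.0, 0.0, 283.0], [0.0, 400.0, 205.0], [0.0, 0.0, 1.0]] [[0.983, -0.11, 0.148, 0.334], [-0.183, -0.664, 0.725, -0.878], [0.018, -0.74, -0.673, 0.941], [0.0, 0.0, 0.0, 1.0]]
{'time': 0.1, 'joint_positions': array([-1.20791106,  0.32176589, -0.07006648,  1.45156336,  0.02262399,
        1.37079833, -0.05690193]), 'qd': array([-5.53154243e-04, -3.01409339e-03,  2.17211652e-04, -2.72842809e-03,
       -8.96153303e-05, -3.66488034e-04,  6.26168395e-04]), 'joint_torque': array([ 6.60577734e-05, -4.92573631e+01, -4.05766061e-01, -3.13396096e+01,
       -6.41844794e-02,  3.94738815e-02,  8.84460837e-05]), 'position': array([0.22204204, 0.61039236, 0.23555448]), 'tool_rot': array([-5.45044971e-01, -3.09376489e+00,  2.73172236e-03]), 'ft_force': array([-0.67836905, -0.02887813, -0.34155303]), 'torque': array([-0.01289397,  0.03004334, -0.00101216]), 'grip_force': 0.0, 'grip_width': 1.0003106332541543}
```

View pics/top0.png

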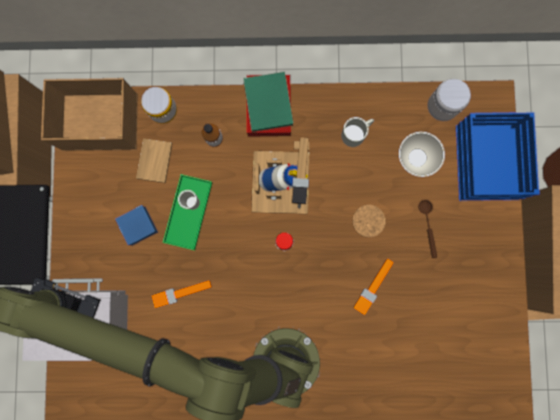

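View pics/side0.png

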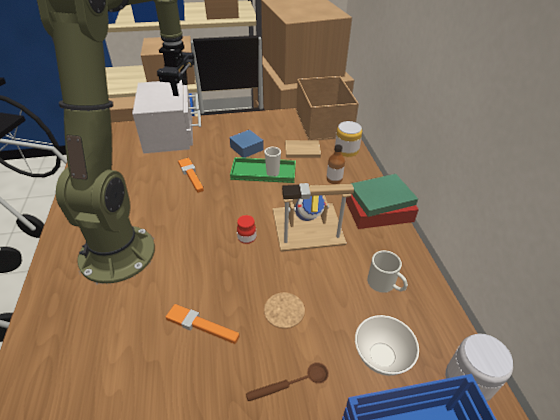

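Candidates in the top view:
- **Cup:** white cup in the tray (188,200). Not the mug (355,131), the bowl (421,155) or the white jars (453,95) and (156,100).
- **Brush:** wood, steel and black on the posts (301,172). Not the orange ones (182,293) and (374,287).
- **Tray:** green (188,212), not the green book (268,100).
- **Mat:** (369,221).

Next I check these in a close crop and measure roughly.

```bash
python3 - <<'E'
from h import *
a=load('top0');b=load('side0')
I=a['pixels'];H=cv2.cvtColor(I,cv2.COLOR_RGB2HSV)
def comp(m,uv):
    n,l,s,c=cv2.connectedComponentsWithStats(m.astype(np.uint8)); k=l[uv[1],uv[0]]; return (l==k),s[k],c[k]
m=cv2.inRange(H,(50,120,60),(75,255,255))>0
g,s,c=comp(m,(185,225))
r=cv2.minAreaRect(np.argwhere(g)[:,::-1].astype(np.float32)); print('tray',r)
bx=cv2.boxPoints(r); P=np.array([plane(a,*p,.026) for p in bx]);print(P.round(3).tolist(),P.mean(0).round(3))
sd=b['pixels'];Hs=cv2.cvtColor(sd,cv2.COLOR_RGB2HSV)
print('mat',plane(a,369,221,.006).round(3),plane(b,284,310,.006).round(3))
print('cup rim',tri(a,(188,197),b,(273,150)).round(3), 'rack-ctr',plane(a,282,183,.012).round(3))
print('paint',plane(a,284,241,.075).round(3))
def crop(I,x,y,w,h,k):return cv2.resize(I[y:y+h,x:x+w,::-1],None,fx=k,fy=k,interpolation=cv2.INTER_CUBIC)
t=crop(I,150,120,200,135,4); s2=crop(sd,220,130,150,125,4)
cv2.imwrite('pics/c1.png',np.vstack([cv2.resize(t,(440,297)),cv2.resize(s2,(440,300))[:300]]))
E
```

```text
tray ((187.13685607910156, 211.7576904296875), (32.76848602294922, 71.02227783203125), 14.534454345703125)
[[0.399, 0.409, 0.026], [0.632, 0.352, 0.026], [0.602, 0.244, 0.026], [0.371, 0.303, 0.026]] [0.501 0.327 0.026]
mat [ 0.464 -0.284  0.006] [ 0.464 -0.285  0.006]
cup rim [0.536 0.308 0.115] rack-ctr [0.596 0.007 0.012]
paint [0.396 0.002 0.075]
```

View pics/c1.png

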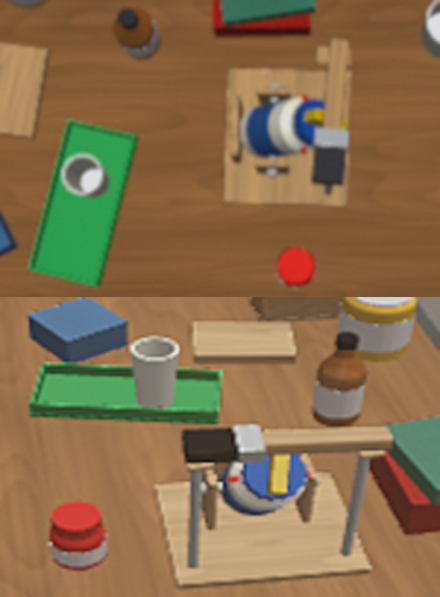

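The crop confirms the white cup stands in the tray at crop (85,175), and the wooden brush with the black bristle block lies over the leaning jar with its yellow bar. First I move above the cup.

```bash
cat >> h.py <<'E'
def to(P,Rt=None,s=None):
    """units of shift along present tool axes to reach P, plus tool y heading"""
    s=s or ctrl.get_state();Rm=R.from_rotvec(s['tool_rot']).as_matrix();d=Rm.T@(np.array(P)-s['position'])
    print('pos',s['position'].round(4),'units',(d/.06).round(2),'ty heading deg',np.degrees(np.arctan2(Rm[1,1],Rm[0,1])).round(2),'tz',Rm[:,2].round(3),'q',s['joint_positions'].round(2),'t',round(s['time'],2))
def tilt(P,Q): pass
E
python3 -c "
from h import *
to([.536,.308,.22])
d=grab('wrist','w0');print(d['T_tool_cam'].round(3),d['K'].round(0))"
```

```text
pos [0.222  0.6104 0.2356] units [-6.64 -2.95  0.27] ty heading deg 70.02 tz [-0.    -0.002 -1.   ] q [-1.21  0.32 -0.07  1.45  0.02  1.37 -0.06] t 0.1
[[-0.    -0.955 -0.295  0.08 ]
 [ 1.    -0.     0.     0.001]
 [-0.    -0.295  0.955 -0.147]
 [ 0.     0.     0.     1.   ]] [[350.   0. 280.]
 [  0. 350. 212.]
 [  0.   0.   1.]]
```

Request:
send_rows --steps '[{"tx": -0.83, "ty": -0.37, "grip": 1}, {"tx": -0.83, "ty": -0.37}, {"tx": -0.83, "ty": -0.37}, {"tx": -0.83, "ty": -0.37}, {"tx": -0.83, "ty": -0.37}, {"tx": -0.83, "ty": -0.37}, {"tx": -0.83, "ty": -0.37}, {"tx": -0.83, "ty": -0.37}, {}]'

```text
validation failed for argument at $.st...
```

```bash
python3 - <<'E'
from h import *
to([.536,.308,.22])
d=grab('wrist','w1')
for p in([.536,.308,.105],[.501,.327,.026],[.596,.007,.012]): print(proj(d,p))
E
```

```text
pos [0.222  0.6105 0.2357] units [-6.64 -2.95  0.27] ty heading deg 70.02 tz [-0.    -0.001 -1.   ] q [-1.21  0.32 -0.07  1.45  0.02  1.37 -0.06] t 0.15
[126.9965111  535.21038045]
[152.18904607 446.0788701 ]
[ -3.74298651 534.56891597]
```

View pics/w1.png

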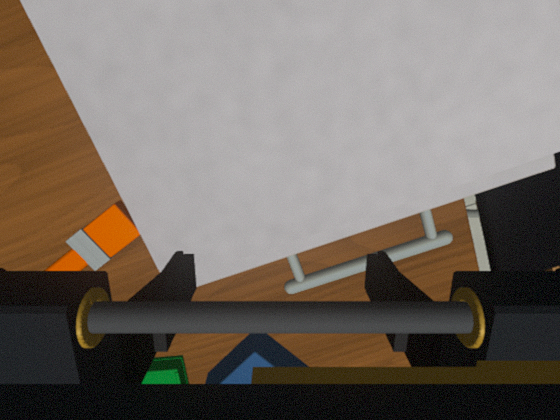

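The call was refused, probably because each row needs all its keys. The picture only shows the start area, with the gripper at the bottom.

Request:
send_rows --steps '[{"tx": -0.83, "ty": -0.37, "tz": 0, "turn": 0, "grip": 1}, {"tx": -0.83, "ty": -0.37, "tz": 0, "turn": 0, "grip": 1}, {"tx": -0.83, "ty": -0.37, "tz": 0, "turn": 0, "grip": 1}, {"tx": -0.83, "ty": -0.37, "tz": 0, "turn": 0, "grip": 1}, {"tx": -0.83, "ty": -0.37, "tz": 0, "turn": 0, "grip": 1}, {"tx": -0.83, "ty": -0.37, "tz": 0, "turn": 0, "grip": 1}, {"tx": -0.83, "ty": -0.37, "tz": 0, "turn": 0, "grip": 1}, {"tx": -0.83, "ty": -0.37, "tz": 0, "turn": 0, "grip": 1}, {"tx": 0, "ty": 0, "tz": 0, "turn": 0, "grip": 1}]'

```text
time: 1.32
position: [0.5398, 0.3018, 0.2363]
tool_rot: [0.56, 3.089, -0.004]
ft_force: [-0.1, -0.5, 0.1]
grip_width: 1.0
grip_force: 0.0
```

```bash
python3 - <<'E'
from h import *
to([.536,.308,.22])
d=grab('wrist','w2')
for p in([.536,.308,.105],[.501,.327,.026],[.596,.007,.012]): print(proj(d,p))
E
```

```text
pos [0.5398 0.3018 0.2363] units [0.1  0.08 0.27] ty heading deg 69.46 tz [ 0.002 -0.003 -1.   ] q [-0.71  0.25  0.19  1.54 -0.04  1.35  0.69] t 1.32
[284.53596368 198.55744   ]
[289.36356301 140.05775306]
[ 68.48054139 307.2337864 ]
```

View pics/w2.png

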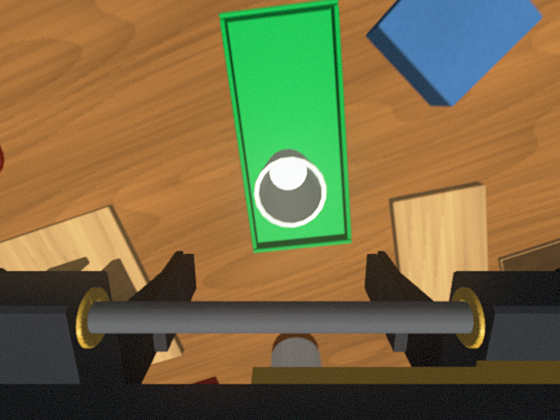

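The wrist view shows the cup rim centred at about (290,191), and the tray's outer corners at (221,16), (337,2), (350,241) and (255,251).

```bash
python3 - <<'E'
from h import *
d=load('w2')
I=d['pixels'];H=cv2.cvtColor(I,cv2.COLOR_RGB2HSV)
m=cv2.inRange(H,(0,0,165),(180,60,255));m[:150]=0;m[235:]=0;m[:,:240]=0;m[:,335:]=0
p=np.argwhere(m)[:,::-1].astype(np.int32);h=cv2.convexHull(p);e=cv2.fitEllipse(h);print(e)
c=plane(d,*e[0],.105);print('cup',c.round(4))
g=cv2.inRange(H,(50,120,40),(75,255,255));n,l,s,cc=cv2.connectedComponentsWithStats(g);k=1+np.argmax(s[1:,4]);g=(l==k)
h=cv2.convexHull(np.argwhere(g)[:,::-1].astype(np.int32));q=cv2.approxPolyDP(h,8,True)[:,0];P=np.array([plane(d,*x,.026) for x in q]);print(q.tolist(),P.round(4).tolist())
r=cv2.minAreaRect((P[:,:2]*1000).astype(np.float32));print(r)
to([c[0],c[1],.075])
E
```

```text
((289.8291931152344, 191.53236389160156), (70.59465789794922, 72.43438720703125), 69.31033325195312)
cup [0.5319 0.3141 0.105 ]
[[350, 242], [254, 252], [220, 13], [337, 0]] [[0.6277, 0.3515, 0.026], [0.6019, 0.2484, 0.026], [0.3723, 0.3071, 0.026], [0.3997, 0.4096, 0.026]]
((500.2513122558594, 329.1933898925781), (106.24635314941406, 236.92776489257812), 75.66521453857422)
pos [0.5374 0.3052 0.2363] units [0.14 0.11 2.69] ty heading deg 69.72 tz [-0.    -0.001 -1.   ] q [-0.71  0.25  0.18  1.54 -0.05  1.35  0.69] t 1.38
```

Request:
send_rows --steps '[{"tx": 0.14, "ty": 0.11, "tz": 0, "turn": 0, "grip": 1}, {"tx": 0, "ty": 0, "tz": 0.7, "turn": 0, "grip": 1}, {"tx": 0, "ty": 0, "tz": 0.7, "turn": 0, "grip": 1}, {"tx": 0, "ty": 0, "tz": 0.7, "turn": 0, "grip": 1}, {"tx": 0, "ty": 0, "tz": 0.6, "turn": 0, "grip": 1}, {"tx": 0, "ty": 0, "tz": 0, "turn": 0, "grip": 1}, {"tx": 0, "ty": 0, "tz": 0, "turn": 0, "grip": 0.4}, {"tx": 0, "ty": 0, "tz": 0, "turn": 0, "grip": 0.4}, {"tx": 0, "ty": 0, "tz": 0, "turn": 0, "grip": 0.4}, {"tx": 0, "ty": 0, "tz": 0, "turn": 0, "grip": 0.4}]' --newtons 15

```text
time: 2.62
position: [0.5309, 0.3168, 0.0757]
tool_rot: [0.546, 3.093, 0.001]
ft_force: [-0.2, -1.0, 3.7]
grip_width: 0.681
grip_force: 15.0
```

Request:
send_rows --steps '[{"tx": 0, "ty": 0, "tz": -0.4, "turn": 0, "grip": 0.4}, {"tx": 0, "ty": 0, "tz": -0.8, "turn": 0, "grip": 0.4}, {"tx": 0, "ty": 0, "tz": -0.8, "turn": 0, "grip": 0.4}, {"tx": 0, "ty": 0, "tz": -0.75, "turn": 0, "grip": 0.4}, {"tx": -0.09, "ty": -0.7, "tz": 0, "turn": 0, "grip": 0.4}, {"tx": -0.09, "ty": -0.94, "tz": 0, "turn": 0, "grip": 0.4}, {"tx": -0.09, "ty": -0.94, "tz": 0, "turn": 0, "grip": 0.4}, {"tx": -0.09, "ty": -0.94, "tz": 0, "turn": 0, "grip": 0.4}, {"tx": -0.09, "ty": -0.94, "tz": 0, "turn": 0, "grip": 0.4}, {"tx": -0.09, "ty": -0.94, "tz": 0, "turn": 0, "grip": 0.4}]'

```text
time: 3.88
position: [0.4491, -0.0005, 0.2394]
tool_rot: [0.545, 3.094, 0.001]
ft_force: [0.0, 0.2, -1.7]
grip_width: 0.679
grip_force: 15.0
```

Request:
send_rows --steps '[{"tx": -0.37, "ty": -0.88, "tz": 0, "turn": 0, "grip": 0.4}, {"tx": -0.37, "ty": -0.88, "tz": 0, "turn": 0, "grip": 0.4}, {"tx": -0.37, "ty": -0.88, "tz": 0, "turn": 0, "grip": 0.4}, {"tx": -0.37, "ty": -0.88, "tz": 0, "turn": 0, "grip": 0.4}, {"tx": -0.2, "ty": -0.5, "tz": 0, "turn": 0, "grip": 0.4}, {"tx": 0, "ty": 0, "tz": 0, "turn": 0, "grip": 0.4}, {"tx": 0, "ty": 0, "tz": 0, "turn": 0, "grip": 0.4}]'

```text
time: 4.75
position: [0.4622, -0.2588, 0.2391]
tool_rot: [-0.544, -3.093, -0.002]
ft_force: [-0.0, 0.4, -2.3]
grip_width: 0.684
grip_force: 15.0
```

```bash
python3 - <<'E'
from h import *
d=grab('wrist','w3');b=grab('top','top1')
print(ctrl.get_state()['grip_width'])
to([.464,-.285,.1])
I=d['pixels'];print(proj(d,[.464,-.285,.006]))
a=load('side0');I=a['pixels'];H=cv2.cvtColor(I,cv2.COLOR_RGB2HSV)
def ell(I,x0,x1,y0,y1):
    L=cv2.cvtColor(I,cv2.COLOR_RGB2HSV);m=cv2.inRange(L,(0,0,120),(30,140,255));k=np.zeros_like(m);k[y0:y1,x0:x1]=m[y0:y1,x0:x1]
    n,l,s,c=cv2.connectedComponentsWithStats(k);j=1+np.argmax(s[1:,4]);h=cv2.convexHull(np.argwhere(l==j)[:,::-1].astype(np.int32));return cv2.fitEllipse(h),s[j]
e=ell(I,255,315,285,335);print(e,plane(a,*e[0][0],.006))
t=load('top0');e=ell(t['pixels'],345,395,200,245);print(e,plane(t,*e[0][0],.006))
E
```

```text
0.682913109063298
pos [ 0.4626 -0.2582  0.2393] units [-0.18 -0.41  2.32] ty heading deg 70.15 tz [-0.     0.001 -1.   ] q [-0.23  0.06  0.73  1.77 -0.04  1.33  1.73] t 4.85
[257.25285731 189.64971158]Traceback (most recent call last):
  File "<stdin>", line 10, in <module>
  File "<stdin>", line 9, in ell
cv2.error: OpenCV(4.12.0) /io/opencv/modules/imgproc/src/shapedescr.cpp:361: error: (-201:Incorrect size of input array) There should be at least 5 points to fit the ellipse in function 'fitEllipseNoDirect'
```

Request:
send_rows --steps '[{"tx": -0.18, "ty": -0.41, "tz": 0.2, "turn": 0, "grip": 0.4}, {"tx": 0, "ty": 0, "tz": 0.7, "turn": 0, "grip": 0.4}, {"tx": 0, "ty": 0, "tz": 0.7, "turn": 0, "grip": 0.4}, {"tx": 0, "ty": 0, "tz": 0.6, "turn": 0, "grip": 0.4}, {"tx": 0, "ty": 0, "tz": 0.3, "turn": 0, "grip": 0.4}, {"tx": 0, "ty": 0, "tz": 0.18, "turn": 0, "grip": 0.4}, {"tx": 0, "ty": 0, "tz": 0, "turn": 0, "grip": 0.4}, {"tx": 0, "ty": 0, "tz": 0, "turn": 0, "grip": 0.4}]'

```text
time: 5.85
position: [0.465, -0.287, 0.08]
tool_rot: [0.544, 3.092, -0.0]
ft_force: [-1.1, 0.3, -2.2]
grip_width: 0.683
grip_force: 15.0
```

Request:
send_rows --steps '[{"tx": 0, "ty": 0, "tz": 0, "turn": 0, "grip": 0.85}, {"tx": 0, "ty": 0, "tz": 0, "turn": 0, "grip": 0.85}, {"tx": 0, "ty": 0, "tz": 0, "turn": 0, "grip": 0.9}, {"tx": 0, "ty": 0, "tz": -0.3, "turn": 0, "grip": 0.9}, {"tx": 0, "ty": 0, "tz": -0.9, "turn": 0, "grip": 0.9}, {"tx": 0, "ty": 0, "tz": -0.9, "turn": 0, "grip": 0.9}, {"tx": 0, "ty": 0, "tz": -0.9, "turn": 0, "grip": 0.9}, {"tx": 0, "ty": 0, "tz": -0.9, "turn": 0, "grip": 0.9}, {"tx": 0, "ty": 0, "tz": 0, "turn": 0, "grip": 0.9}]'

```text
time: 6.98
position: [0.4656, -0.2885, 0.3187]
tool_rot: [0.545, 3.084, -0.002]
ft_force: [0.2, -0.7, 0.0]
grip_width: 0.904
grip_force: 0.0
```

```bash
python3 - <<'E'
from h import *
d=grab('wrist','w4');t=grab('top','top2');s=grab('side','side2')
to([.53,-.03,.32])
def crop(I,x,y,w,h,W,Hh):return cv2.resize(I[y:y+h,x:x+w,::-1],(W,Hh),interpolation=cv2.INTER_CUBIC)
cv2.imwrite('pics/c2.png',np.vstack([np.hstack([crop(d['pixels'],0,0,560,420,400,300),crop(s['pixels'],210,250,160,120,400,300)]),np.hstack([crop(t['pixels'],240,130,160,120,400,300),crop(s['pixels'],250,160,140,105,400,300)])]))
E
```

```text
pos [ 0.4636 -0.2865  0.3126] units [ 0.42  4.4  -0.12] ty heading deg 70.01 tz [-0.     0.001 -1.   ] q [-0.22  0.07  0.77  1.62 -0.05  1.47  1.78] t 7.12
```

View pics/c2.png

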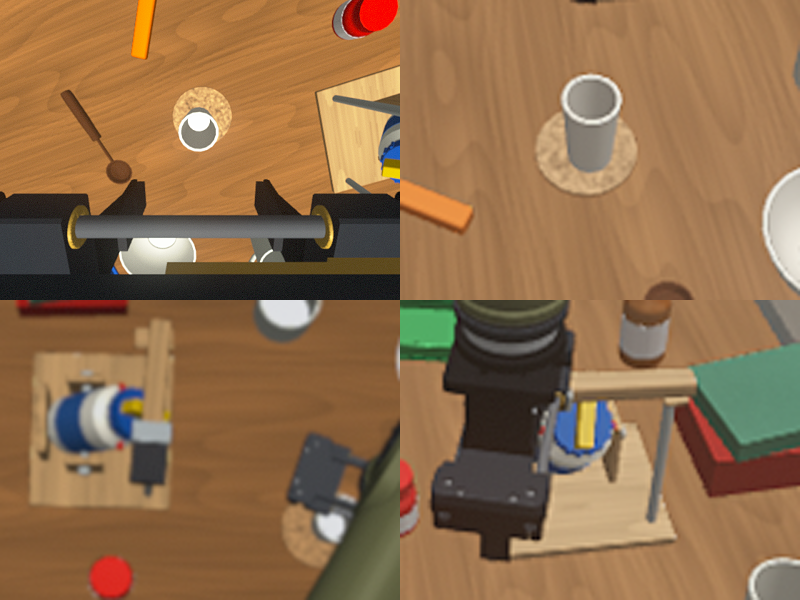

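The cup stands upright, fully on the mat (crop (590,120)). Now the brush: I turn the tool and look from above it.

Request:
send_rows --steps '[{"tx": 0, "ty": 0, "tz": -0.3, "turn": -0.83, "grip": 0.9}, {"tx": 0, "ty": 0, "tz": -0.2, "turn": -0.83, "grip": 0.9}, {"tx": 0, "ty": 0, "tz": -0.2, "turn": -0.83, "grip": 0.9}, {"tx": -0.45, "ty": 0.79, "tz": 0, "turn": 0, "grip": 0.9}, {"tx": -0.45, "ty": 0.79, "tz": 0, "turn": 0, "grip": 0.9}, {"tx": -0.45, "ty": 0.79, "tz": 0, "turn": 0, "grip": 0.9}, {"tx": -0.45, "ty": 0.79, "tz": 0, "turn": 0, "grip": 0.9}, {"tx": -0.45, "ty": 0.79, "tz": 0, "turn": 0, "grip": 0.9}, {"tx": 0, "ty": 0, "tz": 0, "turn": 0, "grip": 0.9}, {"tx": 0, "ty": 0, "tz": 0, "turn": 0, "grip": 0.9}, {"tx": 0, "ty": 0, "tz": 0, "turn": 0, "grip": 0.9}]'

```text
time: 8.5
position: [0.5985, -0.0519, 0.3545]
tool_rot: [-0.007, -3.141, 0.001]
ft_force: [-0.0, -0.2, 0.5]
grip_width: 0.901
grip_force: 0.0
```

```bash
python3 - <<'E'
from h import *
d=grab('wrist','w5')
to([.53,-.03,.32])
E
```

```text
pos [ 0.5986 -0.0517  0.3548] units [1.14 0.36 0.58] ty heading deg 89.76 tz [-0. -0. -1.] q [-0.44  0.2   0.58  1.4  -0.11  1.57  1.7 ] t 8.55
```

View pics/w5.png

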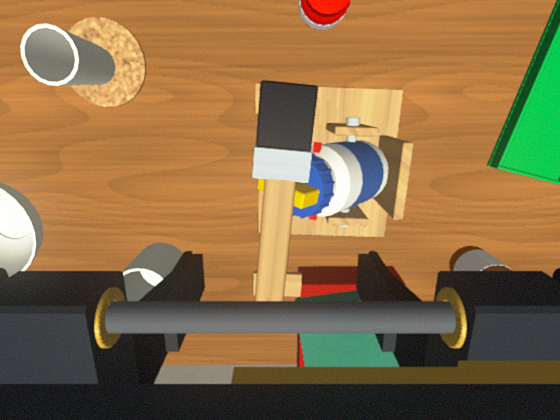

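The view shows the brush: bristle end corners (262,81) and (317,86), ferrule (253–313, 147–182), handle running down to (268,300). The rack base's right corners are (402,90) and (384,237).

```bash
python3 - <<'E'
from h import *
d=load('w5')
q=dict(tipL=(262,81),tipR=(317,86),fTL=(256,147),fTR=(313,152),fBL=(253,177),fBR=(310,182))
P={k:plane(d,*v,.225)[:2] for k,v in q.items()}
for k in P:print(k,P[k].round(4))
t=(P['tipL']+P['tipR'])/2;f=(P['fTL']+P['fTR'])/2;fb=(P['fBL']+P['fBR'])/2
u=t-fb;print('tip-f',np.linalg.norm(t-f),np.linalg.norm(u),'width',np.linalg.norm(P['fTL']-P['fTR']));u/=np.linalg.norm(u)
print('axis deg',np.degrees(np.arctan2(u[1],u[0])),'centre',t-u*.1, fb-u*.025)
# handle edges
I=d['pixels']
for v in(200,230,260): print(v,I[v,250:305:3].tolist()[:0])
H=cv2.cvtColor(I,cv2.COLOR_RGB2HSV)
r1=plane(d,402,90,.012)[:2];r2=plane(d,384,237,.012)[:2];w=r1-r2;print('rack edge',r1,r2,np.linalg.norm(w));w/=np.linalg.norm(w) # +y rack
x=np.array([w[1],-w[0]]);m=(r1+r2)/2;o=m-.075*x;print('yaw x',np.degrees(np.arctan2(x[1],x[0])),'origin',o)
print('brush nominal on posts',o-.085*x)
E
```

```text
tipL [ 0.502  -0.0642]
tipR [ 0.5057 -0.0233]
fTL [ 0.5504 -0.0698]
fTR [ 0.5545 -0.0252]
fBL [ 0.5742 -0.0728]
fBR [ 0.5785 -0.027 ]
tip-f 0.048723710335234684 0.07273432499941186 width 0.04482947899996378
axis deg 175.1443961186822 centre [ 0.60350359 -0.05220985] [ 0.60124605 -0.05201808]
200 []
230 []
260 []
rack edge [0.50136329 0.11021159] [0.70899412 0.10369631] 0.20773302197636956
yaw x 88.20269539144344 origin [0.60282643 0.03199085]
brush nominal on posts [ 0.60016051 -0.05296734]
```

Request:
send_rows --steps '[{"tx": -0.07, "ty": 0, "tz": 0, "turn": 0.58, "grip": 0.9}, {"tx": 0, "ty": 0, "tz": 0.7, "turn": 0, "grip": 0.9}, {"tx": 0, "ty": 0, "tz": 0.7, "turn": 0, "grip": 0.9}, {"tx": 0, "ty": 0, "tz": 0.6, "turn": 0, "grip": 0.9}, {"tx": 0, "ty": 0, "tz": 0.21, "turn": 0, "grip": 0.9}, {"tx": 0, "ty": 0, "tz": 0, "turn": 0, "grip": 0.9}, {"tx": 0, "ty": 0, "tz": 0, "turn": 0, "grip": 0.9}]' --newtons 25

```text
time: 9.43
position: [0.6045, -0.0502, 0.2241]
tool_rot: [0.13, 3.136, 0.0]
ft_force: [0.7, -0.5, -0.1]
grip_width: 0.899
grip_force: 0.0
```

Request:
send_rows --steps '[{"tx": 0, "ty": 0, "tz": 0, "turn": 0, "grip": 0.1}, {"tx": 0, "ty": 0, "tz": 0, "turn": 0, "grip": 0.1}, {"tx": 0, "ty": 0, "tz": 0, "turn": 0, "grip": 0.1}, {"tx": 0, "ty": 0, "tz": 0, "turn": 0, "grip": 0.1}, {"tx": 0, "ty": 0, "tz": 0, "turn": 0, "grip": 0.1}, {"tx": 0, "ty": 0, "tz": 0, "turn": 0, "grip": 0.1}, {"tx": 0, "ty": 0, "tz": 0, "turn": 0, "grip": 0.1}]'

```text
time: 10.3
position: [0.6035, -0.05, 0.2221]
tool_rot: [0.129, 3.139, -0.0]
ft_force: [-0.7, -0.4, 0.3]
grip_width: 0.293
grip_force: 24.9
```

```bash
python3 - <<'E'
from h import *
to([.5003,.329,.3])
E
```

```text
pos [ 0.6035 -0.05    0.2221] units [ 2.23  6.15 -1.3 ] ty heading deg 85.28 tz [ 0. -0. -1.] q [-0.44  0.25  0.57  1.61 -0.14  1.32  1.64] t 10.3
```

Request:
send_rows --steps '[{"tx": 0, "ty": 0, "tz": -0.4, "turn": 0, "grip": 0.1}, {"tx": 0, "ty": 0, "tz": -0.6, "turn": 0, "grip": 0.1}, {"tx": 0, "ty": 0, "tz": -0.3, "turn": 0, "grip": 0.1}, {"tx": 0.3, "ty": 0.82, "tz": 0, "turn": 0, "grip": 0.1}, {"tx": 0.32, "ty": 0.89, "tz": 0, "turn": 0, "grip": 0.1}, {"tx": 0.32, "ty": 0.89, "tz": 0, "turn": 0, "grip": 0.1}, {"tx": 0.32, "ty": 0.89, "tz": 0, "turn": 0, "grip": 0.1}, {"tx": 0.32, "ty": 0.89, "tz": 0, "turn": 0, "grip": 0.1}, {"tx": 0.32, "ty": 0.89, "tz": 0, "turn": 0, "grip": 0.1}, {"tx": 0.33, "ty": 0.88, "tz": 0, "turn": 0, "grip": 0.1}, {"tx": 0, "ty": 0, "tz": 0, "turn": 0.6, "grip": 0.1}, {"tx": 0, "ty": 0, "tz": 0, "turn": 0.6, "grip": 0.1}]'

```text
time: 11.8
position: [0.4996, 0.3299, 0.2991]
tool_rot: [-0.392, -3.116, 0.002]
ft_force: [-0.0, -0.6, -1.2]
grip_width: 0.296
grip_force: 24.9
```

Request:
send_rows --steps '[{"tx": 0, "ty": 0, "tz": 0.8, "turn": 0, "grip": 0.1}, {"tx": 0, "ty": 0, "tz": 0.8, "turn": 0, "grip": 0.1}, {"tx": 0, "ty": 0, "tz": 0.8, "turn": 0, "grip": 0.1}, {"tx": 0, "ty": 0, "tz": 0.8, "turn": 0, "grip": 0.1}, {"tx": 0, "ty": 0, "tz": 0, "turn": 0, "grip": 0.1}, {"tx": 0, "ty": 0, "tz": 0, "turn": 0, "grip": 0.1}]'

```text
time: 12.55
position: [0.5013, 0.3295, 0.1097]
tool_rot: [0.391, 3.116, 0.002]
ft_force: [0.8, 0.1, 0.3]
grip_width: 0.3
grip_force: 24.9
```

```bash
python3 - <<'E'
from h import *
to([.5003,.329,.024])
d=grab('wrist','w6')
I=d['pixels'];H=cv2.cvtColor(I,cv2.COLOR_RGB2HSV)
k=(H[:,:,2]<60);print([ (r,np.where(k[r,150:420])[0][[0,-1]]+150) for r in range(60,240,30) if k[r,150:420].any()])
for e in(-.1,.1):
  for s in(-.022,.022):
    a=np.radians(165.7);u=np.array([np.cos(a),np.sin(a)]);n=np.array([-u[1],u[0]])
    p=np.array([.5003,.329])+u*e+n*s;print(p,proj(d,[*p,ctrl.get_state()['position'][2]+.003]))
E
```

```text
pos [0.5013 0.3295 0.1097] units [ 0.02 -0.01  1.43] ty heading deg 75.69 tz [ 0.002  0.001 -1.   ] q [-0.89  0.31  0.31  1.74 -0.11  1.1   0.78] t 12.55
[(60, array([223, 332])), (90, array([224, 331])), (120, array([226, 330]))]
[0.60263555 0.32561844] [317.58856085 450.27710776]
[0.59176759 0.28298175] [236.44831953 450.41825172]
[0.40883241 0.37501825] [334.4831339  46.3750169]
[0.39796445 0.33238156] [216.52635998  46.38594804]
```

View pics/w6.png

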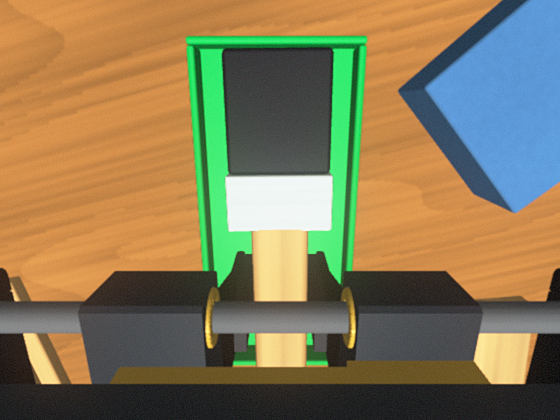

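The brush hangs level and in line with the tray, bristle tip at row 48 inside the tray's end wall at row 42. I lower and release.

Request:
send_rows --steps '[{"tx": 0.02, "ty": 0, "tz": 0.6, "turn": 0, "grip": 0.1}, {"tx": 0, "ty": 0, "tz": 0.5, "turn": 0, "grip": 0.1}, {"tx": 0, "ty": 0, "tz": 0.22, "turn": 0, "grip": 0.1}, {"tx": 0, "ty": 0, "tz": 0.12, "turn": 0, "grip": 0.1}, {"tx": 0, "ty": 0, "tz": 0, "turn": 0, "grip": 0.1}, {"tx": 0, "ty": 0, "tz": 0, "turn": 0, "grip": 0.1}, {"tx": 0, "ty": 0, "tz": 0, "turn": 0, "grip": 0.1}]'

```text
time: 13.48
position: [0.4996, 0.3296, 0.0225]
tool_rot: [0.391, 3.116, 0.001]
ft_force: [0.5, -0.4, -0.6]
grip_width: 0.3
grip_force: 25.0
```

Request:
send_rows --steps '[{"tx": 0, "ty": 0, "tz": 0, "turn": 0, "grip": 0.5}, {"tx": 0, "ty": 0, "tz": 0, "turn": 0, "grip": 0.5}, {"tx": 0, "ty": 0, "tz": 0, "turn": 0, "grip": 0.5}, {"tx": 0, "ty": 0, "tz": -0.4, "turn": 0, "grip": 0.5}, {"tx": 0, "ty": 0, "tz": -0.9, "turn": 0, "grip": 0.5}, {"tx": 0, "ty": 0, "tz": -0.9, "turn": 0, "grip": 0.5}, {"tx": 0, "ty": 0, "tz": -0.9, "turn": 0, "grip": 0.5}, {"tx": 0, "ty": 0, "tz": -0.9, "turn": 0, "grip": 0.5}, {"tx": 0, "ty": 0, "tz": -0.8, "turn": 0, "grip": 0.7}]'

```text
time: 14.6
position: [0.4993, 0.3292, 0.3122]
tool_rot: [0.391, 3.116, 0.002]
ft_force: [0.1, 0.5, 0.2]
grip_width: 0.552
grip_force: 0.0
```

```bash
python3 - <<'E'
from h import *
to([.61,.0,.34])
E
```

```text
pos [0.4993 0.3292 0.3122] units [-3.14 -4.86 -0.47] ty heading deg 75.69 tz [ 0.001  0.001 -1.   ] q [-0.91  0.18  0.33  1.48 -0.06  1.49  0.74] t 14.6
```

The brush is released in the tray. Next I look at the cap.

Request:
send_rows --steps '[{"tx": -0.63, "ty": -0.9, "tz": 0, "turn": 0, "grip": 0.7}, {"tx": -0.63, "ty": -0.9, "tz": 0, "turn": 0, "grip": 0.7}, {"tx": -0.63, "ty": -0.9, "tz": 0, "turn": 0, "grip": 0.7}, {"tx": -0.63, "ty": -0.9, "tz": 0, "turn": 0, "grip": 0.7}, {"tx": -0.62, "ty": -0.9, "tz": 0, "turn": 0, "grip": 0.7}, {"tx": 0, "ty": -0.4, "tz": 0, "turn": 0, "grip": 0.7}, {"tx": 0, "ty": 0, "tz": 0, "turn": 0, "grip": 0.7}, {"tx": 0, "ty": 0, "tz": 0, "turn": 0, "grip": 0.7}, {"tx": 0, "ty": 0, "tz": 0, "turn": 0, "grip": 0.7}]'

```text
time: 15.72
position: [0.6032, 0.0165, 0.3097]
tool_rot: [-0.384, -3.118, -0.002]
ft_force: [-0.4, 0.5, 0.1]
grip_width: 0.699
grip_force: 0.0
```

```bash
python3 - <<'E'
from h import *
d=grab('wrist','w7');s=grab('side','side3')
to([.605,-.035,.3])
def crop(I,x,y,w,h,W,Hh):return cv2.resize(I[y:y+h,x:x+w,::-1],(W,Hh),interpolation=cv2.INTER_CUBIC)
p=proj(d,[.605,-.035,.18]).astype(int);print(p)
x0=max(0,p[0]-130);y0=max(0,p[1]-97);print(x0,y0)
cv2.imwrite('pics/c3.png',np.hstack([crop(d['pixels'],x0,y0,260,195,400*4//3,400),crop(s['pixels'],220,140,140,210,267,400)]))
E
```

```text
pos [0.6032 0.0155 0.3097] units [-0.23 -0.81  0.16] ty heading deg 75.87 tz [-0.     0.001 -1.   ] q [-0.53  0.21  0.55  1.48 -0.11  1.49  1.34] t 15.82
[219 222]
89 125
```

View pics/c3.png

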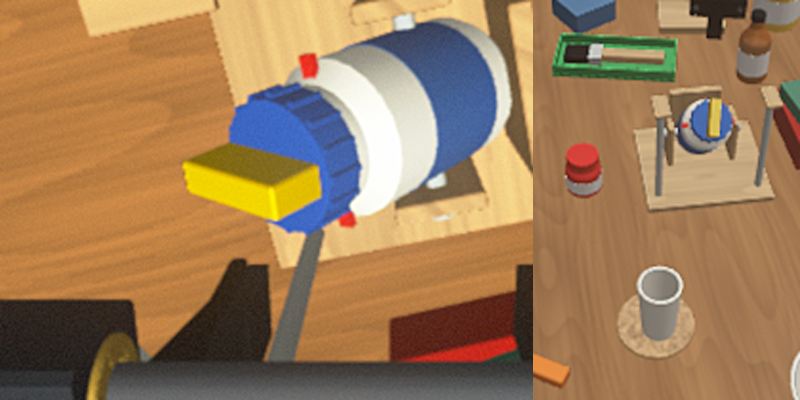

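The brush lies flat in the tray (right panel (615,52)) and the cup stands on the mat (660,310). In the left crop, the bar's top face has corners (185,165), (278,185), (275,220) and (190,192).

```bash
cat >> h.py <<'E'
RO=np.array([.6028,.032,0]);YA=np.radians(88.2)
RX=np.array([np.cos(YA),np.sin(YA),0]);RY=np.array([-RX[1],RX[0],0]);RZ=np.array([0,0,1.]);HG=RO+.068*RZ
def frame(th):
    a=-np.sin(th)*RX+np.cos(th)*RZ; return np.cos(th)*RX+np.sin(th)*RZ,RY,a
def onplane(d,px,P,n):
    o,r=ray(d,*px);return o+r*((P-o)@n)/(r@n)
def capfit(d,q):
    from scipy.optimize import brentq
    q=np.array(q,float)
    l1=np.cross([*q[0],1],[*q[2],1]);l2=np.cross([*q[1],1],[*q[3],1]);c=np.cross(l1,l2);c=c[:2]/c[2]
    P=onplane(d,c,HG,RY);v=P-HG;print('top centre',P.round(4),'|r|(exp .136)',np.linalg.norm(v).round(4))
    th=np.arctan2(-v@RX,v[2]);x,y,a=frame(th)
    W=np.array([onplane(d,p,HG+.136*a,a) for p in q])
    b=(W[0]+W[3]-W[1]-W[2]);print('len',np.linalg.norm(W[0]-W[1]),np.linalg.norm(W[2]-W[3]),'wid',np.linalg.norm(W[1]-W[2]),np.linalg.norm(W[3]-W[0]))
    off=W.mean(0)-(HG+.136*a);print('centre off x,y mm',(off@x*1e3).round(1),(off@y*1e3).round(1))
    f=np.arctan2(-b@x,b@y);g=HG+.122*a;print('th',th,'phi',f,'grip',g.round(4))
    b=np.cos(f)*y-np.sin(f)*x;print('bar heading deg',np.degrees(np.arctan2(b[1],b[0]))); return th,f,g
E
python3 - <<'E'
from h import *
d=load('w7');k=260/533.33
q=[(89+k*u,125+k*v) for u,v in((185,165),(278,185),(275,220),(190,192))]
th,f,g=capfit(d,q)
I=d['pixels'];s=load('side3')
H=cv2.cvtColor(s['pixels'],cv2.COLOR_RGB2HSV);m=cv2.inRange(H,(22,120,100),(35,255,255));m[:170]=0;m[240:]=0;m[:,:280]=0;m[:,350:]=0
r=cv2.minAreaRect(np.argwhere(m)[:,::-1].astype(np.float32));print(r);print('side proj',proj(s,g))
H=cv2.cvtColor(I,cv2.COLOR_RGB2HSV);m=cv2.inRange(H,(22,120,60),(35,255,255));m[:180]=0;m[250:]=0
M=cv2.moments(m,True);c=(M['m10']/M['m00'],M['m01']/M['m00']);print('wrist centroid',c,proj(d,g),'tri',tri(d,c,s,r[0]))
E
```

```text
top centre [ 0.6001 -0.055   0.1652] |r|(exp .136) 0.1305
len 0.06254993097908003 0.057656853203104305 wid 0.017118061216775334 0.013075954741093746
centre off x,y mm 12.1 2.6
th 0.7303686747706917 phi 1.4539801145508067 grip [ 0.6002 -0.0494  0.1589]
bar heading deg -100.75237867877615
((314.5311279296875, 201.50193786621094), (5.863558769226074, 19.399646759033203), 3.5763344764709473)
side proj [315.95538111 204.36051201]
wrist centroid (211.75029726516053, 212.75862068965517) [206.26246422 213.7563281 ] tri [ 0.59812017 -0.04261349  0.16474715]
```

Request:
send_rows --steps '[{"tx": -0.1, "ty": -0.5, "tz": 0, "turn": 0, "grip": 0.7}, {"tx": -0.09, "ty": -0.46, "tz": 0, "turn": 0, "grip": 0.6}, {"tx": 0, "ty": 0, "tz": 0, "turn": 1, "grip": 0.6}, {"tx": 0, "ty": 0, "tz": 0, "turn": 1, "grip": 0.6}, {"tx": 0, "ty": 0, "tz": 0, "turn": 1, "grip": 0.6}, {"tx": 0, "ty": 0, "tz": 0, "turn": 1, "grip": 0.6}, {"tx": 0, "ty": 0, "tz": 0, "turn": 1, "grip": 0.6}, {"tx": 0, "ty": 0, "tz": 0, "turn": 1, "grip": 0.6}, {"tx": 0, "ty": 0, "tz": 0, "turn": 1, "grip": 0.6}, {"tx": 0, "ty": 0, "tz": 0, "turn": 1, "grip": 0.6}, {"tx": 0, "ty": 0, "tz": 0, "turn": 1, "grip": 0.6}, {"tx": 0, "ty": 0, "tz": 0, "turn": 1, "grip": 0.6}]'

```text
time: 17.32
position: [0.6002, -0.0441, 0.3097]
tool_rot: [-2.306, -2.133, -0.0]
ft_force: [-0.3, -0.2, -0.7]
grip_width: 0.597
grip_force: 0.0
```

Request:
send_rows --steps '[{"tx": 0, "ty": 0, "tz": 0, "turn": 0.7, "grip": 0.6}, {"tx": 0, "ty": 0, "tz": 0, "turn": 0, "grip": 0.6}, {"tx": 0, "ty": 0, "tz": 0, "turn": 0, "grip": 0.6}]'

```text
time: 17.7
position: [0.6001, -0.0446, 0.3097]
tool_rot: [-2.402, -2.024, -0.0]
ft_force: [-0.2, 0.1, 0.1]
grip_width: 0.601
grip_force: 0.0
```

```bash
python3 - <<'E'
from h import *
d=grab('wrist','w8');g=np.array([.6,-.043,.165])
to(g+[0,0,.017])
p=proj(d,g);print(p)
I=d['pixels'];H=cv2.cvtColor(I,cv2.COLOR_RGB2HSV);m=cv2.inRange(H,(22,120,60),(35,255,255))
n,l,s,c=cv2.connectedComponentsWithStats(m);k=[(s[i].tolist(),c[i].round(1).tolist()) for i in range(1,n) if s[i,4]>150];print(k)
x0,y0=max(0,min(560-260,int(p[0])-130)),max(0,min(420-195,int(p[1])-97));print(x0,y0)
cv2.imwrite('pics/c4.png',cv2.resize(I[y0:y0+195,x0:x0+260,::-1],(780,585),interpolation=cv2.INTER_CUBIC))
E
```

```text
pos [ 0.6001 -0.0448  0.3098] units [ 0.03 -0.01  2.13] ty heading deg -9.79 tz [ 0.  0. -1.] q [-0.6   0.23  0.76  1.49 -0.16  1.49 -0.01] t 17.75
[278.21673893 201.66302586]
[([267, 169, 24, 63, 1234], [278.0, 200.2])]
148 104
```

View pics/c4.png

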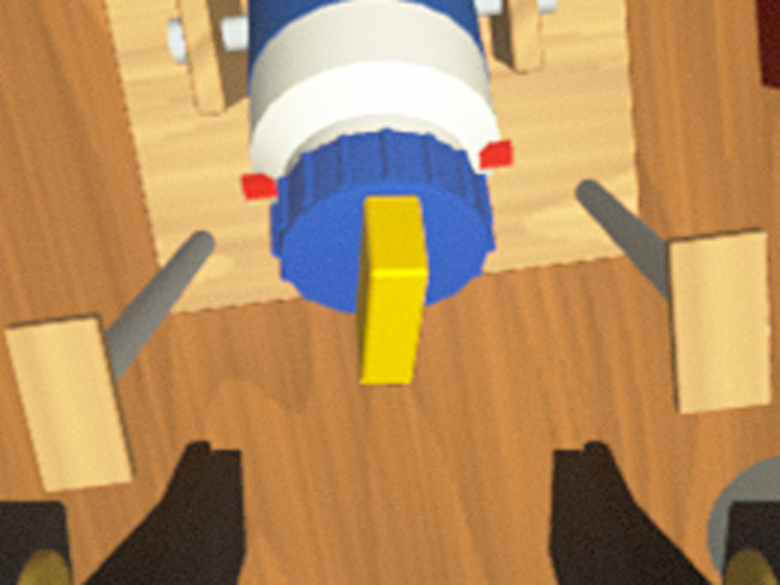

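The bar is upright in the view at crop (393,290), centred between the fingers and aligned with them. The red marks are at (258,187) and (495,153). I descend and grip it.

Request:
send_rows --steps '[{"tx": 0.03, "ty": 0, "tz": 0.7, "turn": 0, "grip": 0.6}, {"tx": 0, "ty": 0, "tz": 0.7, "turn": 0, "grip": 0.6}, {"tx": 0, "ty": 0, "tz": 0.5, "turn": 0, "grip": 0.6}, {"tx": 0, "ty": 0, "tz": 0.23, "turn": 0, "grip": 0.6}, {"tx": 0, "ty": 0, "tz": 0, "turn": 0, "grip": 0.6}, {"tx": 0, "ty": 0, "tz": 0, "turn": 0, "grip": 0.6}]' --newtons 15

```text
time: 18.5
position: [0.6014, -0.0435, 0.1835]
tool_rot: [2.404, 2.021, 0.003]
ft_force: [0.3, 0.1, 0.0]
grip_width: 0.595
grip_force: 0.0
```

Request:
send_rows --steps '[{"tx": 0, "ty": 0, "tz": 0, "turn": 0, "grip": 0.1}, {"tx": 0, "ty": 0, "tz": 0, "turn": 0, "grip": 0.1}, {"tx": 0, "ty": 0, "tz": 0, "turn": 0, "grip": 0.1}, {"tx": 0, "ty": 0, "tz": 0, "turn": 0, "grip": 0.1}, {"tx": 0, "ty": 0, "tz": 0, "turn": 0, "grip": 0.1}]'

```text
time: 19.12
position: [0.5994, -0.0432, 0.182]
tool_rot: [-2.403, -2.02, 0.002]
ft_force: [-4.0, 1.7, 3.5]
grip_width: 0.192
grip_force: 14.7
```

Request:
send_rows --steps '[{"tx": 0, "ty": 0, "tz": 0, "turn": 0.5, "grip": 0.1}, {"tx": 0, "ty": 0, "tz": 0, "turn": 0.5, "grip": 0.1}, {"tx": 0, "ty": 0, "tz": 0, "turn": 0.5, "grip": 0.1}, {"tx": 0, "ty": 0, "tz": 0, "turn": 0.5, "grip": 0.1}]'

```text
time: 19.62
position: [0.5995, -0.0445, 0.1822]
tool_rot: [-2.665, -1.664, 0.003]
ft_force: [-3.1, -2.0, 3.5]
grip_width: 0.206
grip_force: 16.5
```

```bash
python3 - <<'E'
from h import *
to([.6,-.043,.182]);s=ctrl.get_state();print(s['torque'],s['ft_force'])
grab('wrist','w9')
E
```

```text
pos [ 0.5995 -0.0445  0.1822] units [ 0.03 -0.    0.  ] ty heading deg -26.04 tz [-0.002 -0.001 -1.   ] q [-0.62  0.31  0.79  1.67 -0.23  1.25 -0.24] t 19.62
[-0.40356777  1.05469994  0.24911056] [-3.11969808 -2.04470913  3.49432506]
```

Request:
send_rows --steps '[{"tx": 0, "ty": 0, "tz": 0, "turn": 0.5, "grip": 0.1}, {"tx": 0, "ty": 0, "tz": 0, "turn": 0.5, "grip": 0.1}, {"tx": 0, "ty": 0, "tz": 0, "turn": 0.5, "grip": 0.1}, {"tx": 0, "ty": 0, "tz": 0, "turn": 0.5, "grip": 0.1}, {"tx": 0, "ty": 0, "tz": 0, "turn": 0.5, "grip": 0.1}, {"tx": 0, "ty": 0, "tz": 0, "turn": 0.5, "grip": 0.1}]'

```text
time: 20.42
position: [0.6003, -0.0459, 0.1826]
tool_rot: [2.95, 1.072, -0.001]
ft_force: [-2.1, -4.4, 2.8]
grip_width: 0.221
grip_force: 17.2
```

Request:
send_rows --steps '[{"tx": 0, "ty": 0, "tz": 0, "turn": 0.5, "grip": 0.1}, {"tx": 0, "ty": 0, "tz": 0, "turn": 0.5, "grip": 0.1}, {"tx": 0, "ty": 0, "tz": 0, "turn": 0, "grip": 0.1}]'

```text
time: 20.8
position: [0.6006, -0.0463, 0.1825]
tool_rot: [3.016, 0.866, 0.0]
ft_force: [-1.7, -5.2, 1.5]
grip_width: 0.231
grip_force: 16.9
```

```bash
python3 - <<'E'
from h import *
to([.6,-.043,.182]);s=ctrl.get_state();print(s['torque'],s['ft_force'])
d=grab('wrist','w10');I=d['pixels'];x0,y0=150,100
H=cv2.cvtColor(I,cv2.COLOR_RGB2HSV)
for nm,lo,hi in(('yel',(22,120,60),(35,255,255)),('red',(0,180,120),(6,255,255))):
  n,l,s,c=cv2.connectedComponentsWithStats(cv2.inRange(H,lo,hi))
  for i in range(1,n):
    if s[i,4]>40:
      r=cv2.minAreaRect(np.argwhere(l==i)[:,::-1].astype(np.float32));print(nm,s[i,4],np.round(r[0],1),np.round(r[1],1),round(r[2],1))
for p in ([.6,-.043,.165],): print(proj(d,p))
E
```

```text
pos [ 0.6006 -0.0463  0.1825] units [ 0.02 -0.05  0.01] ty heading deg -57.97 tz [ 0.001 -0.004 -1.   ] q [-0.69  0.34  0.89  1.67 -0.27  1.26 -0.76] t 20.8
[-1.07725799  0.55677527  0.2269502 ] [-1.71467443 -5.20679879  1.54691447]
yel 3693 [276.4 256.7] [92.5 51.7] 84.0
yel 55 [219.5 326.5] [25.  3.] 90.0
red 213 [267.4 165.3] [13.2 18.2] 32.0
red 439 [ 91.6 366.7] [33.3 17.3] 79.7
[273.6243202  268.78511783]
```

Request:
send_rows --steps '[{"tx": 0, "ty": 0, "tz": 0, "turn": 0.5, "grip": 0.1}, {"tx": 0, "ty": 0, "tz": 0, "turn": 0.5, "grip": 0.1}, {"tx": 0, "ty": 0, "tz": 0, "turn": 0.5, "grip": 0.1}, {"tx": 0, "ty": 0, "tz": 0, "turn": 0.5, "grip": 0.1}, {"tx": 0, "ty": 0, "tz": 0, "turn": 0.5, "grip": 0.1}, {"tx": 0, "ty": 0, "tz": 0, "turn": 0.5, "grip": 0.1}, {"tx": 0, "ty": 0, "tz": 0, "turn": 0, "grip": 0.1}]'

```text
time: 21.72
position: [0.6009, -0.0474, 0.1825]
tool_rot: [3.128, 0.218, 0.003]
ft_force: [-0.6, -6.9, 1.7]
grip_width: 0.228
grip_force: 13.8
```

```bash
python3 - <<'E'
from h import *
to([.6,-.043,.182]);s=ctrl.get_state();print(s['torque'],s['ft_force'])
E
```

```text
pos [ 0.6009 -0.0474  0.1825] units [-0.   -0.07  0.01] ty heading deg -82.02 tz [ 0.002 -0.005 -1.   ] q [-0.75  0.36  0.97  1.68 -0.3   1.26 -1.15] t 21.73
[-1.60127603  0.21013514  0.10678558] [-0.63616772 -6.90966258  1.6573218 ]
```

Request:
send_rows --steps '[{"tx": 0, "ty": 0, "tz": 0, "turn": 0.5, "grip": 0.1}, {"tx": 0, "ty": 0, "tz": 0, "turn": 0.5, "grip": 0.1}, {"tx": 0, "ty": 0, "tz": 0, "turn": 0.4, "grip": 0.1}, {"tx": 0, "ty": 0, "tz": 0, "turn": 0, "grip": 0.1}]'

```text
time: 22.22
position: [0.6012, -0.0479, 0.1837]
tool_rot: [3.135, -0.088, 0.005]
ft_force: [-1.7, -6.6, 6.4]
grip_width: 0.202
grip_force: 13.0
```

```bash
python3 - <<'E'
from h import *
to([.6,-.043,.182]);s=ctrl.get_state();print(s['torque'],s['ft_force'])
d=grab('wrist','w11');I=d['pixels'];H=cv2.cvtColor(I,cv2.COLOR_RGB2HSV)
for nm,lo,hi in(('yel',(22,120,60),(35,255,255)),('red',(0,180,120),(6,255,255))):
  n,l,s,c=cv2.connectedComponentsWithStats(cv2.inRange(H,lo,hi))
  for i in range(1,n):
    if s[i,4]>40:
      r=cv2.minAreaRect(np.argwhere(l==i)[:,::-1].astype(np.float32));print(nm,s[i,4],np.round(r[0],1),np.round(r[1],1),round(r[2],1))
E
```

```text
pos [ 0.6012 -0.0479  0.1837] units [-0.03 -0.08  0.03] ty heading deg -93.22 tz [ 0.003 -0.006 -1.   ] q [-0.78  0.37  1.01  1.68 -0.32  1.27 -1.33] t 22.23
[-1.641756    0.57550912  0.1186529 ] [-1.71843268 -6.5970223   6.4379384 ]
yel 3609 [271.8 258.4] [91.3 53.5] 82.6
yel 48 [224.5 326.5] [27.  1.] 90.0
yel 46 [335.2 326. ] [ 3.1 22.1] 3.6
red 217 [222.1 187.4] [17.  13.2] 84.8
```

Request:
send_rows --steps '[{"tx": 0, "ty": 0, "tz": 0, "turn": 0.4, "grip": 0.1}, {"tx": 0, "ty": 0, "tz": 0, "turn": 0.4, "grip": 0.1}, {"tx": 0, "ty": 0, "tz": 0, "turn": 0.4, "grip": 0.1}, {"tx": 0, "ty": 0, "tz": 0, "turn": 0, "grip": 0.1}]' --newtons 20

```text
time: 22.78
position: [0.6018, -0.0485, 0.185]
tool_rot: [3.116, -0.35, 0.008]
ft_force: [-2.9, -7.3, 13.1]
grip_width: 0.155
grip_force: 19.6
```

```bash
cat > look.py <<'E'
from h import *
import sys
to([.6,-.043,.182]);s=ctrl.get_state();print('T',s['torque'].round(3),'F',s['ft_force'].round(2),s['grip_width'],s['grip_force'])
d=grab('wrist',sys.argv[1]);I=d['pixels'];H=cv2.cvtColor(I,cv2.COLOR_RGB2HSV)
for nm,lo,hi in(('yel',(22,120,60),(35,255,255)),('red',(0,180,120),(6,255,255))):
  n,l,s,c=cv2.connectedComponentsWithStats(cv2.inRange(H,lo,hi))
  for i in range(1,n):
    if s[i,4]>60:
      h=cv2.convexHull(np.argwhere(l==i)[:,::-1].astype(np.int32));print(nm,s[i,4],c[i].round(1),cv2.approxPolyDP(h,3,True)[:,0].tolist())
E
python3 look.py w12
```

```text
pos [ 0.6018 -0.0485  0.185 ] units [-0.05 -0.08  0.05] ty heading deg -102.8 tz [ 0.004 -0.006 -1.   ] q [-0.8   0.39  1.04  1.67 -0.34  1.28 -1.48] t 22.77
T [-1.727  0.975  0.339] F [-2.92 -7.35 13.07] 0.15500927486781668 19.623323092237115
yel 3137 [273.2 254. ] [[294, 301], [266, 300], [247, 258], [240, 224], [260, 216], [291, 223], [297, 253]]
red 2387 [103.6  18.5] [[194, 1], [0, 52], [0, 42], [117, 0]]
red 209 [214.4 197.7] [[222, 204], [213, 207], [207, 192], [219, 189]]
red 89 [276.1 353.7] [[295, 358], [256, 360], [272, 351]]
```

Width fell below the bar's thickness, so the fingers are riding up the tilted bar. I release, rise and measure.

Request:
send_rows --steps '[{"tx": 0, "ty": 0, "tz": 0, "turn": 0, "grip": 0.5}, {"tx": 0, "ty": 0, "tz": 0, "turn": 0, "grip": 0.5}, {"tx": 0, "ty": 0, "tz": -0.3, "turn": 0, "grip": 0.5}, {"tx": 0, "ty": 0, "tz": -0.6, "turn": 0, "grip": 0.5}, {"tx": 0, "ty": 0, "tz": -0.6, "turn": -0.7, "grip": 0.5}, {"tx": 0, "ty": 0, "tz": -0.6, "turn": -0.7, "grip": 0.5}, {"tx": 0, "ty": 0, "tz": 0, "turn": 0, "grip": 0.5}, {"tx": 0, "ty": 0, "tz": 0, "turn": 0, "grip": 0.5}, {"tx": 0, "ty": 0, "tz": 0, "turn": 0, "grip": 0.5}]'

```text
time: 23.95
position: [0.5998, -0.043, 0.3068]
tool_rot: [-3.141, 0.041, 0.003]
ft_force: [0.2, -0.1, -0.4]
grip_width: 0.502
grip_force: 0.0
```

```bash
python3 look.py w13; python3 - <<'E'
from h import *
d=load('w13');H=cv2.cvtColor(d['pixels'],cv2.COLOR_RGB2HSV)
print('grip proj',proj(d,[.6,-.043,.165]))
m=cv2.inRange(H,(22,120,60),(35,255,255));ys,xs=np.where(m);print(xs.min(),xs.max(),ys.min(),ys.max())
# brightness clusters of the bar's faces
v=H[:,:,2].astype(float);pts=np.argwhere(m);val=v[m>0].astype(np.float32)[:,None]
_,lab,cen=cv2.kmeans(val,3,None,(3,50,.1),5,cv2.KMEANS_PP_CENTERS);print(cen.ravel())
for k in range(3):
    p=pts[lab.ravel()==k][:,::-1].astype(np.float32);q=cv2.minAreaRect(p);print(k,len(p),cv2.boxPoints(q).round(1).tolist())
for th in(.6,.66,.72):
  x,y,a=frame(th)
  print(th,[proj(d,HG+.136*a+sx*.008*x+sy*.029*y).round(1).tolist() for sx,sy in((1,1),(1,-1),(-1,-1),(-1,1))],[proj(d,HG+.086*a+sy*.037*y).round(1).tolist() for sy in(1,-1)])
E
```

```text
pos [ 0.5998 -0.043   0.3068] units [ 0.01 -0.    2.08] ty heading deg -91.51 tz [-0.002  0.    -1.   ] q [-0.81  0.3   1.05  1.5  -0.26  1.5  -1.36] t 23.95
T [ 0.026  0.17  -0.011] F [ 0.21 -0.13 -0.35] 0.5024963881016203 0.0
yel 2168 [282.8 203.9] [[298, 173], [298, 236], [283, 240], [267, 232], [267, 171]]
red 1810 [201.1  15.9] [[258, 20], [112, 26], [108, 0], [257, 0]]
red 83 [249.7 153.9] [[253, 159], [247, 158], [247, 149], [253, 149]]
red 699 [249.9 342.2] [[270, 339], [263, 350], [247, 354], [232, 345], [230, 334], [267, 333]]
grip proj [280.73854748 204.2863818 ]
0 529 160 383
[241.636   120.03428 219.37956]
0 989 [[167.89999389648438, 338.0], [168.6999969482422, 170.5], [391.70001220703125, 171.60000610351562], [391.0, 339.0]]
1 1313 [[-6.400000095367432, 377.5], [0.699999988079071, 159.89999389648438], [535.7000122070312, 177.39999389648438], [528.5999755859375, 394.8999938964844]]
2 1262 [[170.89999389648438, 344.0], [171.6999969482422, 170.5], [391.79998779296875, 171.5], [391.0, 345.0]]
0.6 [[274.7, 244.0], [274.8, 174.9], [291.4, 172.8], [290.4, 240.0]] [[252.9, 233.3], [251.4, 156.0]]
0.66 [[283.0, 242.0], [283.5, 173.8], [298.9, 171.6], [297.5, 237.8]] [[257.4, 232.2], [256.2, 155.5]]
0.72 [[290.7, 239.9], [291.7, 172.7], [305.7, 170.4], [304.0, 235.5]] [[261.7, 231.1], [260.8, 155.0]]
```

```bash
python3 - <<'E'
from h import *
d=load('w13');I=d['pixels'];H=cv2.cvtColor(I,cv2.COLOR_RGB2HSV);m=cv2.inRange(H,(22,120,60),(35,255,255))
# right edge (outer edge of the top face) sub-pixel: max gradient of (R - B) per row
S=I.astype(float);c=cv2.GaussianBlur(S[:,:,1]-S[:,:,2],(3,3),0)
pts=[]
for v in range(180,232):
    g=-np.diff(c[v,290:306]);k=np.argmax(g);w=g[max(0,k-2):k+3];pts.append((290.5+np.sum(np.arange(max(0,k-2),max(0,k-2)+len(w))*w)/w.sum(),v))
pts=np.array(pts,np.float32);vx,vy,x,y=cv2.fitLine(pts,cv2.DIST_HUBER,0,.01,.01).ravel();print('right edge',x,y,'tilt deg',np.degrees(np.arctan2(vx,vy)))
e=[(x+(v-y)*vx/vy,v) for v in(180,230)]
r=cv2.inRange(H,(0,130,80),(8,255,255));r|=cv2.inRange(H,(174,130,80),(180,255,255));n,l,s,cc=cv2.connectedComponentsWithStats(r)
print([(s[i,4],cc[i].round(1).tolist()) for i in range(1,n) if s[i,4]>8])
for th in(.64,.66,.68):
    X,Y,a=frame(th);W=[onplane(d,p,HG+.136*a,a) for p in e];b=W[0]-W[1];b=-b;print(th,'phi deg',np.degrees(np.arctan2(-b@X,b@Y)),'face offset mm',((W[0]+W[1])/2-HG)@X*1e3)
# rack heading again from rack base edge in this view and front post rests via top view
L=cv2.createLineSegmentDetector().detect(cv2.cvtColor(I,cv2.COLOR_RGB2GRAY))[0][:,0]
for q in L:
    if np.hypot(q[2]-q[0],q[3]-q[1])>45:
        P=[plane(d,q[0],q[1],.012),plane(d,q[2],q[3],.012)];D=P[1]-P[0];h=np.degrees(np.arctan2(D[1],D[0]))%90;print(q.round(0),'heading mod90',h.round(1))
E
```

```text
right edge 298.56897 205.5 tilt deg 178.33331
[(np.int32(2060), [198.8, 16.6]), (np.int32(11), [171.5, 28.8]), (np.int32(59), [136.3, 32.3]), (np.int32(9), [166.2, 29.9]), (np.int32(21), [169.0, 34.1]), (np.int32(94), [249.6, 153.8]), (np.int32(25), [249.6, 233.4]), (np.int32(33), [256.6, 290.7]), (np.int32(753), [249.8, 342.0])]
0.64 phi deg -0.5425453473178163 face offset mm -11.008343799232447
0.66 phi deg -0.5519256391415219 face offset mm -8.454365984003843
0.68 phi deg -0.5618646644919012 face offset mm -5.861496881453524
[477. 270. 517. 303.] heading mod90 49.6
[377. 270. 436. 270.] heading mod90 88.5
[237. 301. 323. 300.] heading mod90 88.6
[526. 377. 538. 332.] heading mod90 88.6
[ 22. 332.  35. 384.] heading mod90 88.3
[159. 229. 151. 143.] heading mod90 87.8
[ 36. 383. 531. 383.] heading mod90 88.5
[261.  33. 134.  37.] heading mod90 90.0
[323. 301. 322. 254.] heading mod90 1.3
[ 82. 271. 183. 270.] heading mod90 88.6
[237. 254. 237. 302.] heading mod90 85.6
[328.  85. 156.  83.] heading mod90 87.8
[266. 171. 266. 232.] heading mod90 87.7
[140. 147. 149. 229.] heading mod9
[... 533 characters left out ...]
 87.5
[227. 246. 279. 247.] heading mod90 87.8
[155.  84. 159. 136.] heading mod90 87.8
[ 22. 186.  22. 267.] heading mod90 76.1
[  0. 159.  59. 173.] heading mod90 75.3
[114.  26. 258.  22.] heading mod90 0.1
[285. 177. 284. 238.] heading mod90 87.4
[248.   0. 130.  24.] heading mod90 8.5
[381. 304. 179. 304.] heading mod90 88.4
[398. 306. 393. 358.] heading mod90 89.0
[167. 363. 161. 306.] heading mod90 88.0
[329. 333. 273. 333.] heading mod90 88.6
[282. 297. 281. 249.] heading mod90 88.9
[211. 366. 281. 366.] heading mod90 88.3
[516. 305. 398. 305.] heading mod90 88.5
[282. 366. 349. 366.] heading mod90 88.5
[162. 305.  43. 305.] heading mod90 88.5
[223.  50. 274.  49.] heading mod90 89.7
```

The cap is tight: the bar is within about 0.3° of the rack's cross axis and in line with the red marks. The lean is still about 0.66. Next I push the bar from the low side with closed fingers, rising as it goes.

Request:
send_rows --steps '[{"tx": 0, "ty": 0.63, "tz": 0, "turn": 0, "grip": 0}, {"tx": 0, "ty": 0, "tz": 0, "turn": 0, "grip": 0}, {"tx": 0, "ty": 0, "tz": 0, "turn": 0, "grip": 0}, {"tx": 0, "ty": 0, "tz": 0.7, "turn": 0, "grip": 0}, {"tx": 0, "ty": 0, "tz": 0.7, "turn": 0, "grip": 0}, {"tx": 0, "ty": 0, "tz": 0.5, "turn": 0, "grip": 0}, {"tx": 0, "ty": 0, "tz": 0.3, "turn": 0, "grip": 0}, {"tx": 0, "ty": 0, "tz": 0, "turn": 0, "grip": 0}, {"tx": 0, "ty": 0, "tz": 0, "turn": 0, "grip": 0}]'

```text
time: 25.12
position: [0.6003, -0.0812, 0.1772]
tool_rot: [3.141, -0.041, 0.003]
ft_force: [-0.9, -0.5, 0.2]
grip_width: 0.008
grip_force: 0.0
```

Request:
send_rows --steps '[{"tx": 0, "ty": -0.14, "tz": -0.04, "turn": 0, "grip": 0}, {"tx": 0, "ty": -0.15, "tz": -0.08, "turn": 0, "grip": 0}, {"tx": 0, "ty": -0.14, "tz": -0.1, "turn": 0, "grip": 0}, {"tx": 0, "ty": 0, "tz": 0, "turn": 0, "grip": 0}]'

```text
time: 25.62
position: [0.6007, -0.0565, 0.1911]
tool_rot: [3.139, -0.041, 0.004]
ft_force: [-1.1, -3.9, 6.8]
grip_width: -0.001
grip_force: 3.7
```

```bash
python3 look.py w14
```

```text
pos [ 0.6007 -0.0565  0.1911] units [-0.02 -0.22  0.15] ty heading deg -91.51 tz [ 0.002 -0.002 -1.   ] q [-0.76  0.37  1.01  1.67 -0.32  1.29 -1.28] t 25.62
T [-0.844  0.502  0.031] F [-1.14 -3.91  6.75] -0.0011302066388668031 3.7076058983802795
yel 2685 [258.5 239.8] [[280, 301], [236, 270], [236, 212], [255, 208], [285, 220]]
red 207 [212.8 182.1] [[219, 190], [209, 190], [206, 175], [219, 175]]
```

Request:
send_rows --steps '[{"tx": 0, "ty": -0.12, "tz": -0.04, "turn": 0, "grip": 0}, {"tx": 0, "ty": -0.12, "tz": -0.04, "turn": 0, "grip": 0}, {"tx": 0, "ty": -0.12, "tz": -0.04, "turn": 0, "grip": 0}, {"tx": 0, "ty": 0, "tz": 0, "turn": 0, "grip": 0}]'

```text
time: 26.18
position: [0.6009, -0.032, 0.1964]
tool_rot: [-3.141, 0.037, -0.0]
ft_force: [-0.8, -0.2, -0.4]
grip_width: 0.004
grip_force: 0.0
```

```bash
python3 look.py w15
```

```text
pos [ 0.6009 -0.032   0.1964] units [-0.01  0.18  0.24] ty heading deg -91.36 tz [ 0.     0.001 -1.   ] q [-0.8   0.36  1.01  1.66 -0.32  1.3  -1.33] t 26.18
T [-0.061  0.161 -0.018] F [-0.83 -0.21 -0.41] 0.003931022681874518 0.0
yel 3020 [304.8 238.4] [[331, 215], [328, 271], [280, 299], [280, 209], [300, 205]]
yel 156 [320.9 369.5] [[335, 373], [320, 381], [308, 361], [331, 365]]
yel 172 [348.7 371.3] [[361, 373], [352, 382], [337, 375], [333, 365], [353, 361]]
yel 159 [372.4 372.4] [[379, 362], [385, 369], [378, 382], [364, 382], [363, 371], [369, 362]]
yel 141 [394.9 372.1] [[404, 363], [400, 382], [384, 383], [392, 361]]
yel 78 [143.8 373.7] [[151, 367], [152, 372], [143, 383], [136, 375], [138, 370]]
yel 128 [170.8 376.4] [[187, 378], [181, 383], [161, 383], [157, 369], [169, 367]]
yel 226 [207.5 375.5] [[227, 377], [215, 383], [196, 383], [190, 377], [197, 367], [224, 370]]
yel 310 [279.4 376.3] [[310, 376], [307, 383], [250, 383], [262, 366], [308, 372]]
yel 89 [240.4 378.1] [[252, 374], [251, 381], [227, 382], [245, 371]]
red 186 [253.  179.3] [[258, 187], [250, 188], [247, 173], [259, 172]]
```

The finger rode over the bar's top edge (force back to zero). I rise and re-measure before pushing deeper.

Request:
send_rows --steps '[{"tx": 0, "ty": 0, "tz": -0.6, "turn": 0, "grip": 0}, {"tx": 0, "ty": 0.2, "tz": -0.7, "turn": 0, "grip": 0}, {"tx": 0, "ty": 0, "tz": -0.6, "turn": 0, "grip": 0.5}, {"tx": 0, "ty": 0, "tz": 0, "turn": 0, "grip": 0.5}, {"tx": 0, "ty": 0, "tz": 0, "turn": 0, "grip": 0.5}, {"tx": 0, "ty": 0, "tz": 0, "turn": 0, "grip": 0.5}]'

```text
time: 26.98
position: [0.5997, -0.0455, 0.309]
tool_rot: [-3.141, 0.041, 0.004]
ft_force: [0.4, -0.8, 0.7]
grip_width: 0.371
grip_force: 0.0
```

```bash
cat > meas.py <<'E'
import sys,os;os.system('python3 look.py '+sys.argv[1])
from h import *
YA=np.radians(87.8);RX[:]=[np.cos(YA),np.sin(YA),0];RY[:]=[-RX[1],RX[0],0]
d=load(sys.argv[1]);I=d['pixels'];H=cv2.cvtColor(I,cv2.COLOR_RGB2HSV)
n,l,s,c=cv2.connectedComponentsWithStats(cv2.inRange(H,(22,120,60),(35,255,255)));k=1+np.argmax(s[1:,4])
C=c[k];S=I.astype(float);g0=cv2.GaussianBlur(S[:,:,1]-S[:,:,2],(3,3),0);pts=[]
y0,h=s[k,1],s[k,3];X1=s[k,0]+s[k,2]
for v in range(y0+8,y0+h-14):
    w=np.clip(-np.diff(g0[v,X1-9:X1+8]),0,None);j=np.argmax(w);a=max(0,j-2);ww=w[a:j+3];pts.append((X1-9+.5+a+np.sum(np.arange(len(ww))*ww)/ww.sum(),v))
vx,vy,x,y=cv2.fitLine(np.array(pts,np.float32),cv2.DIST_HUBER,0,.01,.01).ravel()
e=[(x+(v-y)*vx/vy,v) for v in(y0+10,y0+h-16)]
# lean such that the outer top edge lies 8 mm to the low side of the axis
from scipy.optimize import brentq
def f(th):
    X,Y,a=frame(th);W=[onplane(d,p,HG+.136*a,a) for p in e];return ((W[0]+W[1])/2-HG)@X+.008
th=brentq(f,-.3,1.1);X,Y,a=frame(th);W=[onplane(d,p,HG+.136*a,a) for p in e];b=W[1]-W[0]
print('lean',th,'phi deg',np.degrees(np.arctan2(-b@X,b@Y)))
E
python3 meas.py w16 | grep -v 'yel'; python3 - <<'E'
E
```

```text
pos [ 0.5997 -0.0455  0.309 ] units [ 0.01 -0.04  2.12] ty heading deg -91.5 tz [-0.002  0.    -1.   ] q [-0.81  0.3   1.05  1.49 -0.26  1.5  -1.35] t 26.98
T [-0.042  0.196 -0.067] F [ 0.45 -0.78  0.73] 0.3705605049102558 0.0
red 1806 [199.3  16.1] [[255, 21], [111, 26], [106, 0], [255, 0]]
red 78 [247.4 153.4] [[251, 158], [245, 158], [243, 149], [251, 149]]
red 485 [252.4 342.2] [[268, 334], [261, 349], [239, 350], [241, 334]]
lean 0.6636453310705166 phi deg -0.017230100534296494
```

Request:
send_rows --steps '[{"tx": 0, "ty": 0.68, "tz": 0, "turn": 0, "grip": 0}, {"tx": 0, "ty": 0, "tz": 0, "turn": 0, "grip": 0}, {"tx": 0, "ty": 0, "tz": 0, "turn": 0, "grip": 0}, {"tx": 0, "ty": 0, "tz": 0.8, "turn": 0, "grip": 0}, {"tx": 0, "ty": 0, "tz": 0.8, "turn": 0, "grip": 0}, {"tx": 0, "ty": 0, "tz": 0.55, "turn": 0, "grip": 0}, {"tx": 0, "ty": 0, "tz": 0.3, "turn": 0, "grip": 0}, {"tx": 0, "ty": 0, "tz": 0, "turn": 0, "grip": 0}, {"tx": 0, "ty": 0, "tz": 0, "turn": 0, "grip": 0}]'

```text
time: 28.15
position: [0.6003, -0.0866, 0.1648]
tool_rot: [3.141, -0.041, 0.004]
ft_force: [-0.3, -0.4, -0.4]
grip_width: 0.009
grip_force: 0.0
```

Request:
send_rows --steps '[{"tx": 0, "ty": -0.12, "tz": 0, "turn": 0, "grip": 0}, {"tx": 0, "ty": -0.12, "tz": 0, "turn": 0, "grip": 0}, {"tx": 0, "ty": -0.12, "tz": 0, "turn": 0, "grip": 0}, {"tx": 0, "ty": 0, "tz": 0, "turn": 0, "grip": 0}]'

```text
time: 28.65
position: [0.6002, -0.0682, 0.1645]
tool_rot: [3.136, -0.044, 0.003]
ft_force: [-0.4, -6.4, 0.9]
grip_width: 0.004
grip_force: 3.1
```

```bash
python3 meas.py w17|grep -v yel
```

```text
pos [ 0.6002 -0.0682  0.1645] units [-0.01 -0.42 -0.29] ty heading deg -91.6 tz [ 0.002 -0.005 -1.   ] q [-0.74  0.4   1.01  1.69 -0.35  1.24 -1.25] t 28.65
T [-1.389  0.136 -0.031] F [-0.43 -6.39  0.94] 0.004187325659567749 3.148857168853283
red 276 [181.8 192.4] [[189, 201], [177, 202], [174, 184], [188, 183]]
lean 0.6634565527383324 phi deg -0.3639167192113339
```

Request:
send_rows --steps '[{"tx": 0, "ty": -0.12, "tz": -0.05, "turn": 0, "grip": 0}, {"tx": 0, "ty": -0.12, "tz": -0.08, "turn": 0, "grip": 0}, {"tx": 0, "ty": -0.12, "tz": -0.08, "turn": 0, "grip": 0}, {"tx": 0, "ty": 0, "tz": 0, "turn": 0, "grip": 0}]'

```text
time: 29.2
position: [0.6012, -0.0491, 0.1785]
tool_rot: [3.134, -0.047, 0.006]
ft_force: [-0.8, -10.0, 7.3]
grip_width: 0.006
grip_force: 5.0
```

```bash
python3 meas.py w18|grep -v yel
```

```text
pos [ 0.6012 -0.0491  0.1785] units [-0.02 -0.1  -0.06] ty heading deg -91.72 tz [ 0.004 -0.007 -1.   ] q [-0.78  0.38  1.01  1.68 -0.33  1.26 -1.3 ] t 29.2
T [-2.082  0.308  0.021] F [-0.81 -9.98  7.33] 0.005515254506639701 4.992016330361366
red 250 [199.6 190.5] [[206, 199], [195, 200], [192, 183], [206, 182]]
lean 0.4878060825146585 phi deg 6.86185885054642
```

Request:
send_rows --steps '[{"tx": 0, "ty": -0.12, "tz": -0.06, "turn": 0, "grip": 0}, {"tx": 0, "ty": -0.12, "tz": -0.06, "turn": 0, "grip": 0}, {"tx": 0, "ty": -0.12, "tz": -0.05, "turn": 0, "grip": 0}, {"tx": 0, "ty": -0.12, "tz": -0.04, "turn": 0, "grip": 0}, {"tx": 0, "ty": -0.12, "tz": -0.04, "turn": 0, "grip": 0}, {"tx": 0, "ty": 0, "tz": 0, "turn": 0, "grip": 0}]'

```text
time: 30.0
position: [0.6027, -0.011, 0.1938]
tool_rot: [3.137, -0.045, 0.007]
ft_force: [-2.0, -6.1, 9.6]
grip_width: 0.006
grip_force: 6.6
```

```bash
python3 meas.py w19|grep -v 'yel [12]..'
```

```text
pos [ 0.6027 -0.011   0.1938] units [-0.03  0.53  0.2 ] ty heading deg -91.64 tz [ 0.004 -0.004 -1.   ] q [-0.84  0.36  1.01  1.67 -0.32  1.29 -1.37] t 30.0
T [-1.283  0.349 -0.052] F [-1.97 -6.12  9.56] 0.0063398821597037145 6.577322445809841
red 217 [231.2 188. ] [[237, 197], [226, 197], [225, 180], [237, 180]]
red 62 [275.6 364. ] [[285, 365], [268, 363]]
lean 0.18441456660513048 phi deg 6.5446687771448255
```

Request:
send_rows --steps '[{"tx": 0, "ty": -0.12, "tz": -0.04, "turn": 0, "grip": 0}, {"tx": 0, "ty": -0.12, "tz": -0.04, "turn": 0, "grip": 0}, {"tx": 0, "ty": -0.12, "tz": -0.03, "turn": 0, "grip": 0}, {"tx": 0, "ty": -0.08, "tz": 0, "turn": 0, "grip": 0}, {"tx": 0, "ty": -0.05, "tz": 0, "turn": 0, "grip": 0}, {"tx": 0, "ty": 0, "tz": 0, "turn": 0, "grip": 0}]'

```text
time: 30.8
position: [0.6028, 0.0161, 0.1985]
tool_rot: [3.133, -0.048, 0.005]
ft_force: [2.2, -10.8, 0.7]
grip_width: 0.007
grip_force: 5.1
```

```bash
python3 meas.py w20|grep -v 'yel [12]..'
```

```text
pos [0.6028 0.0161 0.1985] units [-0.02  0.98  0.28] ty heading deg -91.75 tz [ 0.003 -0.008 -1.   ] q [-0.89  0.36  1.01  1.66 -0.31  1.3  -1.42] t 30.8
T [-2.24  -0.191 -0.032] F [  2.2  -10.84   0.69] 0.007106091883951126 5.065095097597805
red 216 [251.5 185.5] [[257, 194], [246, 194], [246, 177], [257, 177]]
lean -0.006532757851883573 phi deg -3.4461010526131166
```

Request:
send_rows --steps '[{"tx": 0, "ty": -0.06, "tz": 0, "turn": 0, "grip": 0}, {"tx": 0, "ty": -0.06, "tz": 0, "turn": 0, "grip": 0}, {"tx": 0, "ty": 0, "tz": 0, "turn": 0, "grip": 0}]'

```text
time: 31.22
position: [0.6028, 0.0166, 0.1987]
tool_rot: [3.125, -0.055, 0.005]
ft_force: [2.3, -20.2, -0.1]
grip_width: 0.006
grip_force: 10.1
```

Request:
send_rows --steps '[{"tx": 0, "ty": -0.06, "tz": 0, "turn": 0, "grip": 0}, {"tx": 0, "ty": -0.06, "tz": 0, "turn": 0, "grip": 0}, {"tx": 0, "ty": 0, "tz": 0, "turn": 0, "grip": 0}]'

```text
time: 31.6
position: [0.6028, 0.0171, 0.1988]
tool_rot: [3.117, -0.063, 0.005]
ft_force: [1.3, -30.7, -1.0]
grip_width: 0.008
grip_force: 15.2
```

The jar is hard against its stop: force rises with no motion. I back away and check the cap.

Request:
send_rows --steps '[{"tx": 0, "ty": 0.3, "tz": 0, "turn": 0, "grip": 0}, {"tx": 0, "ty": 0.3, "tz": 0, "turn": 0, "grip": 0}, {"tx": 0, "ty": 0, "tz": -0.8, "turn": 0, "grip": 0}, {"tx": 0, "ty": 0, "tz": -0.8, "turn": 0, "grip": 0}, {"tx": 0, "ty": -0.2, "tz": -0.4, "turn": 0, "grip": 0.5}, {"tx": 0, "ty": 0, "tz": 0, "turn": 0, "grip": 0.6}, {"tx": 0, "ty": 0, "tz": 0, "turn": 0, "grip": 0.6}, {"tx": 0, "ty": 0, "tz": 0, "turn": 0, "grip": 0.6}]'

```text
time: 32.6
position: [0.6011, 0.0123, 0.3162]
tool_rot: [3.141, -0.041, -0.003]
ft_force: [-0.1, -0.3, -0.8]
grip_width: 0.373
grip_force: 0.0
```

```bash
python3 meas.py w21|grep -v 'yel [12].. '; python3 - <<'E'
from h import *
d=load('w21')
for th in(0,.03): 
  x,y,a=frame(th);print([proj(d,HG+.136*a+sx*.008*x+sy*.029*y).round(1).tolist() for sx,sy in((1,1),(1,-1),(-1,-1),(-1,1))])
H=cv2.cvtColor(d['pixels'],cv2.COLOR_RGB2HSV);r=cv2.inRange(H,(0,130,80),(8,255,255))|cv2.inRange(H,(174,130,80),(180,255,255));n,l,s,cc=cv2.connectedComponentsWithStats(r)
print([(int(s[i,4]),cc[i].round(1).tolist()) for i in range(1,n) if s[i,4]>8])
E
```

```text
pos [0.6011 0.0123 0.3162] units [0.01 0.92 2.24] ty heading deg -91.51 tz [-0.002 -0.    -1.   ] q [-0.9   0.29  1.05  1.48 -0.25  1.52 -1.45] t 32.6
T [-0.046  0.145  0.044] F [-0.15 -0.28 -0.81] 0.3726891367058131 0.0
yel 78 [  8.  206.5] [[8, 245], [8, 168]]
yel 1472 [254.1 210.2] [[263, 247], [245, 246], [244, 179], [248, 173], [263, 173]]
red 1827 [251.2  17.4] [[311, 23], [170, 28], [166, 0], [311, 2]]
red 83 [258.  154.1] [[261, 149], [261, 160], [255, 160], [254, 150]]
red 485 [292.3 339.8] [[312, 335], [305, 345], [293, 349], [281, 346], [273, 334]]
lean -0.008911384923929958 phi deg 0.6498546573050067
[[246.0, 248.1], [244.1, 176.7], [265.4, 176.8], [266.0, 248.2]]
[[251.1, 248.2], [249.5, 176.8], [270.9, 176.8], [271.1, 248.0]]
[(2148, [246.0, 18.9]), (18, [223.6, 30.9]), (9, [224.0, 36.0]), (100, [257.7, 154.3]), (24, [290.5, 287.0]), (88, [292.0, 299.5]), (536, [292.4, 339.7])]
```

```bash
python3 -c "
from bench import ctrl
print(ctrl.close_job())"
```

```text
the job is handed in; nothing more can be done
None
```

The job is handed in at about 33 s of robot time: the cup stands upright on the mat, the brush lies flat in the tray, the cap was tightened while the jar leaned, and the jar is back upright at its stop (cap within about 0.7° of tight and lean within about 0.01 rad, as last measured).

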